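# Set the syringe driver's plunger to its start line

## Task

Get the syringe driver ready. First swing the forked barrel clamp fully down over the syringe's finger flange, so that the barrel cannot ride along; then press and hold the blue clutch pad, slide the pusher up to the plunger and on until the front edge of the black stopper meets the long red line on the barrel, and let the pad come up so that the pusher stays locked against the plunger. Nothing stops the plunger at the line; go gently, without forcing the mechanism, and leave the other things on the bench alone.

Things in the scene. Friction and masses are not known exactly. Their poses are not given: they have to be found in the camera images.
- driver: white bench syringe driver, 150 x 360 mm, deck 56 mm high, fixed. Origin: centre of its underside; -x is its console side (display, keys; towards the robot at yaw 0), y runs along the syringe from the pusher to the nozzle, z up. The syringe lies along y at x = +20 mm, axis 85 mm above the worktop, in two open vee blocks; rails and a screw lie under the pusher.
- barrel_clamp (a joint): angle of the grey forked clamp arm (94 x 24 x 10 mm, blue thumb tab at its end): 0 = fully down, level over the syringe; larger = raised (starts at 0.5 to 0.85). Stiff friction hinge (0.08 N m), stays where it is left; hard stop at 0. Down, its top is 122 mm above the worktop and its two cheeks straddle the 3 mm finger flange with 1.5 mm of play each side.
- clamp_hinge (a point): middle of the clamp's hinge axis, which runs along the driver's y: in the driver's frame x = +62, y = +31.5, z = 118 mm. The arm reaches from it to the driver's -x side and can be pressed down from straight above.
- clamp_tip (a point): top of the free end of the clamp arm, 92 mm from its hinge; 123 mm above the worktop when down.
- clutch_pad (a point): centre of the top face of the blue ribbed clutch pad on the grey pusher (74 x 50 mm). The face is 44 mm wide (driver x) and 40 mm long (driver y) between two lips, 6.5 mm high, at its +y and -y ends, against which a fingertip can push. Raised, it is 115 mm above the worktop. Axes as the driver's.
- clutch (a joint): how far the clutch pad is pressed (m): 0 = up, pusher locked to the screw; 0.0025 = bottomed. A spring holds it up: it yields and frees the pusher at about 7 N, bottoms at about 10 N, then is rigid. Pressed with less than 7 N the pusher drags or is locked. Freed, it takes about 1 N sideways, and 4 N once it pushes the plunger.
- pusher_face (a point): centre of the pusher's front (+y) face, 25 mm ahead of the pad's centre, at the height of the syringe axis. The pusher slides along the driver's y only (100 mm of travel); it starts 10 to 45 mm short of the plunger.
- thumb_disc (a point): centre of the rear face of the plunger's white thumb disc (34 mm across), which the pusher's face meets; 122 mm behind the stopper's front edge. The pusher can push the plunger but not draw it back.
- stopper_edge (a point): top of the front (+y) edge of the black rubber stopper, 27 mm across and 12 mm long, seen through the clear barrel. It slides along the driver's y, rubbing in the barrel with about 3 N; it starts 28 to 52 mm short of the red line.
- start_line (a point): top of the long red line (1.4 mm wide) round the clear syringe barrel (31 mm across); the other marks are short, thin and dark. Axes as the driver's. The unclamped barrel lies loose in its cradle and rides along (up to 12 mm) if the plunger is pushed; clamped, it gives up to 1.5 mm.
- bottle_white: white bottle, 61 mm wide, 150 mm tall, behind the driver; origin at the centre of its base. To be left alone.
- tape_roll: roll of tape standing on end, 33 mm wide, 60 mm tall, behind the driver; origin at the centre of its base. To be left alone.
- needle_pack: red and white needle packet, 30 x 86 x 9 mm, lying at the front edge; origin at the centre of its underside. To be left alone.

How it is judged:
On the way, in this order (a step that is already met when the one before it is completed fails the run):
1. the barrel clamp is fully down over the finger flange, with the barrel still in its place (value of joint barrel_clamp below 0.06 rad and y of start_line in the frame of driver below 0.1 m), for 0.2 s.
2. the stopper's front edge is at the red line and the clutch pad is up again (y of stopper_edge in the frame of start_line between -0.002 and 0.002 m and value of joint clutch below 0.0006 m), for 0.2 s.
At the end, for the whole second after the job is handed in: The stopper's front edge is within 2 mm of the red line's middle, the pusher's face within 3 mm of the plunger's thumb disc with the clutch pad up (within 0.6 mm), and the barrel clamp fully down (within 0.06 rad) (all of step 2 and distance between pusher_face and thumb_disc below 0.003 m and value of joint barrel_clamp below 0.06 rad); the robot touches nothing.
It fails at once if the driver is pushed or pressed anywhere with more than 25 N (contact force between the fingers and driver above 25 N).
It fails at once if the barrel rides forward by more than 4 mm (y of start_line in the frame of driver above 0.101 m).
It fails at once if a bottle, tape roll or needle packet is moved by more than 20 mm (distance of any of bottle_white, tape_roll, needle_pack from where it was at the start of the episode above 0.02 m).
It also fails if it takes over 61 s, if anything falls off the work surface, if the arm or the gripper's body presses on something with over 40 N, if the wrist force passes 120 N, or if a joint passes its speed limit or range.

## Robot

A 7-joint arm with a two-finger parallel gripper is mounted at the origin on a cart in front of the work surface, level with it; the furniture and walls round the work are solid. World frame = base frame: x ahead of the robot, y to its left, z up, the work surface at z = 0. Lengths are in m, angles in rad, forces in N, time in s.
With the tool pointing down it reaches from about 0.425 to 1.025 m from the base axis. Payload 9.4 kg.
Tool frame: the origin (TCP) lies on the mounting face of the last link; the fingertips stand 173 mm ahead of it and the grasp point (between the pads) lies 155 mm ahead of it (ctrl.finger_overhang is the distance from the TCP to the fingertips, in m); z points along the fingers, y is the line along which they close (so a half turn about z gives the same grasp; the last joint's range is limited). The gripper opens to 85 mm and grips with 20 to 120 N. Pads are 22 mm wide; open, the fingers measure 114 mm over their backs; the gripper's body (76 mm by 85 mm) begins 54 mm behind the grasp point. The pads swing forward as they close: fully open they stand 13 mm farther back than shut.
Start: joints at [1.23, 0.599, -0.003, 1.599, 0.002, 0.943, -0.08], TCP at [0.189, -0.7, 0.405] pointing down, gripper open.
Joint ranges: [-2.57, 2.57], [-0.35, 1.97], [-1.29, 1.29], [0.11, 2.56], [-1.05, 4.19], [0.11, 1.86], [-2.63, 2.63]. Speed limits (rad/s): [2.22, 2.22, 3.01, 3.01, 3.14, 3.14, 3.14].

## Interface

Orientations are given as a rotation vector (axis times angle).
In Python, from cell import ctrl gives the robot as it stands. The module is installed in compiled form; this text tells all that it offers.
- The arm moves only by the tool jog_arm, never from a script. Its argument "motion" is a list of rows, each an object of numbers: "dx", "dy", "dz": the shift along the world's x, y, z in mm; "wx", "wy", "wz": the turn, a rotation vector about the world's x, y, z in rad. In form: [{"dx": .., "dy": .., "dz": .., "wx": .., "wy": .., "wz": ..}, ...]. A call has 1 to 8 rows; each row is the pose to reach, as a shift and turn from the pose commanded when the call began; what a row does not reach only later rows make up. A row lasts 1/8 s, in which the tool goes at most 62.5 mm and 10.7 degrees, less where a joint would pass 70% of its speed; a pose out of reach is approached as far as the arm can. A call with a gripper value outside its range is refused whole. "jaw" is the closure in counts, from 0 (fully open) to 255 (shut), set as the call begins (left out, the last holds). The fingers move at their own pace and stop on an object; "newtons" is the grip in N (left out, the last holds). Time passes only in rows, so rows that repeat a pose let the fingers close. It gives the time, the measured TCP pose, the force, the opening and the grip force at its end, in the units of the state.
- ctrl.read_state(): the state, without advancing time (a new reading comes with each control period).
- ctrl.camera(name): name is "scene" or "top"; returns the picture (384x512x3 uint8, red, green, blue); there is no depth.
- ctrl.camera_model(name): a dict with "mtx" (3x3 intrinsics, pixels), "rvec" (rotation vector, rad) and "tvec" (3), from world to camera coordinates, as OpenCV has them. Camera axes: x right, y down, z forward; pixel columns grow to the right and rows downward; lengths in m; the calibration is good to about 2 mm. A picture is of the moment at which its call begins. camera_model takes no time and is no camera call.
- ctrl.close_job(): hands the job in; it is judged then, once.
The state is a dict: "t": time; "q": joint angles; "dq": joint speeds; "tau": joint torques, N m; "tcp_pos": TCP position; "ee_rot": TCP orientation; "ft_force": force on the tool from outside, world axes, zero at the start; "wrist_torque": the same for the moment, N m; "opening": opening from 0.0 (shut) to 1.0 (fully open); "grasp_force": force on a finger pad.
Only numpy, scipy, OpenCV 4.12 (cv2) and the standard library are available. Lean on these libraries where they do the work, as an engineer would, in place of code of your own. Each camera call takes 0.05 s, during which the arm holds its last target. There are 200 camera calls.

## Working session

There is one attempt and no reset: what is moved stays moved. The work goes in short steps, Python scripts to look and compute and a tool call to move; the robot and the scene stay as the last step left them, time stands still between calls to the robot, and variables do not carry over. Pictures are saved under pics/ and viewed, at most 10 in all, crops included, and the job is handed in when it is done.

Besides the shell and the picture viewer there is one more tool, called after "Call:" by a JSON object that holds its "method" and its "body", one argument or row to a line. jog_arm: Moves the arm, as the interface text tells. Its arguments: {"type":"object","properties":{"motion":{"type":"array"},"jaw":{"type":"number"},"newtons":{"type":"number"}},"required":["motion"]}

```bash
mkdir -p pics; cat > h.py <<'E'
import numpy as np, cv2
from cell import ctrl
def cam(n):
    m=ctrl.camera_model(n); K=np.array(m['mtx'],float);R=cv2.Rodrigues(np.array(m['rvec'],float))[0];t=np.array(m['tvec'],float).ravel()
    return K,R,t
def ray(n,u,v):
    K,R,t=cam(n); d=R.T@np.linalg.inv(K)@np.array([u,v,1.]); return -R.T@t,d
def onz(n,u,v,z):
    c,d=ray(n,u,v); return c+d*(z-c[2])/d[2]
def proj(n,P):
    K,R,t=cam(n); p=K@(R@np.array(P,float)+t); return p[:2]/p[2]
def save(n,f,crop=None,s=1):
    im=ctrl.camera(n); np.save('pics/'+f+'.npy',im); o=im[...,::-1]
    if crop: x0,y0,x1,y1=crop; o=o[y0:y1,x0:x1]
    cv2.imwrite('pics/'+f+'.png',cv2.resize(np.ascontiguousarray(o),None,fx=s,fy=s,interpolation=cv2.INTER_CUBIC)); return im
E
python3 - <<'E'
from h import *
save('top','t0',None,1.5); save('scene','s0',None,1.5)
for n in('top','scene'):
    K,R,t=cam(n); print(n,K.round(0).tolist(),(-R.T@t).round(3),R[2].round(2))
s=ctrl.read_state(); print(s['t'],s['tcp_pos'],s['ee_rot'],s['ft_force'],s['opening'],ctrl.finger_overhang)
E
```

```text
top [[403.0, 0.0, 257.0], [0.0, 403.0, 188.0], [0.0, 0.0, 1.0]] [ 0.445 -0.055  1.37 ] [ 0.07 -0.01 -1.  ]
scene [[418.0, 0.0, 253.0], [0.0, 418.0, 190.0], [0.0, 0.0, 1.0]] [-0.161  0.666  0.824] [ 0.58 -0.58 -0.58]
0.1 [ 0.18899194 -0.69973179  0.40387894] [-3.11285007e+00 -4.13022537e-01  5.58298506e-04] [ 0.36342597  0.5880099  -0.93705412] 0.9978217866752838 0.1734
```

View pics/t0.png

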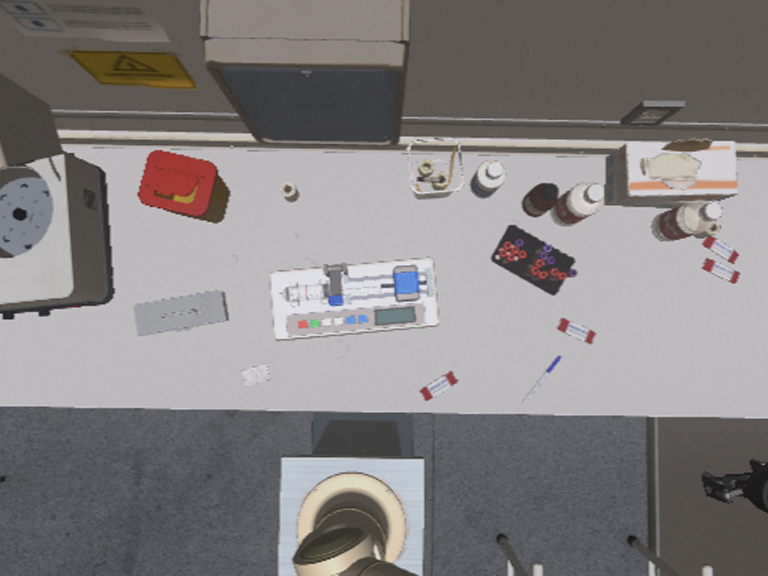

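View pics/s0.png

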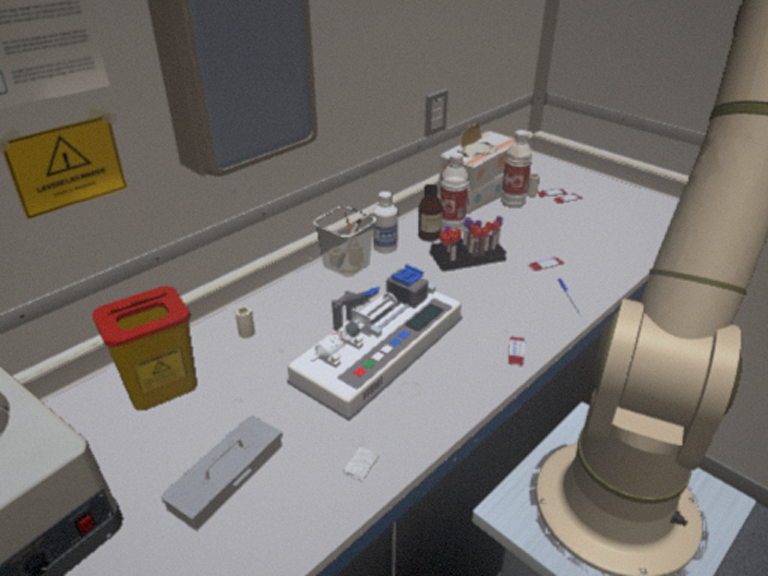

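The top view shows the driver at about (355,298) in the 1.5x image. The blue pad is at (406,283), the clamp at (335,285) and the nozzle is on the left (+y). The driver is slightly yawed.

```bash
python3 - <<'E'
from h import *
im=np.load('pics/t0.npy'); x0,y0,x1,y1=170,165,300,235
c=im[y0:y1,x0:x1].astype(int)
print(c[5,5],c[60,5],c[35,17],c[30,120])
o=cv2.resize(im[y0:y1,x0:x1][...,::-1],None,fx=6,fy=6,interpolation=cv2.INTER_CUBIC); cv2.imwrite('pics/tc.png',o)
hsv=cv2.cvtColor(im,cv2.COLOR_RGB2HSV)
b=((hsv[...,0]>100)&(hsv[...,0]<130)&(hsv[...,1]>120)).astype(np.uint8)
n,l,st,ce=cv2.connectedComponentsWithStats(b)
for i in range(1,n):
    if st[i,4]>8 and 170<ce[i,0]<300: print('blue',st[i],ce[i].round(1),onz('top',*ce[i],.115).round(4))
for thr in (205,215,225):
    m=(im.min(2)>thr).astype(np.uint8); m[:y0]=0;m[y1:]=0;m[:,:x0]=0;m[:,x1:]=0
    cs=max(cv2.findContours(m,cv2.RETR_EXTERNAL,cv2.CHAIN_APPROX_NONE)[0],key=cv2.contourArea)
    w=np.array([onz('top',*p[0],.056)[:2] for p in cs],np.float32)
    print(thr,cv2.minAreaRect(w), cv2.boundingRect(cs))
E
```

```text
[190 186 190] [191 188 191] [222 222 228] [198 194 194]
blue [263 181  17  15 216] [270.6 188. ] [ 0.5347 -0.1076  0.115 ]
blue [220 197   8   7  52] [223.3 199.8] [0.4954 0.039  0.115 ]
blue [231 211   5   5  21] [233.  212.7] [0.4559 0.008  0.115 ]
blue [239 210   5   5  21] [241.3 212. ] [ 0.4582 -0.0177  0.115 ]
205 ((0.502334713935852, 0.003892078995704651), (0.14456087350845337, 0.3520351052284241), 6.23966121673584) (180, 179, 112, 47)
215 ((0.5011039972305298, 0.004035443067550659), (0.14155273139476776, 0.350690633058548), 6.239865303039551) (181, 180, 110, 46)Traceback (most recent call last):
  File "<stdin>", line 13, in <module>
ValueError: max() iterable argument is empty
```

View pics/tc.png

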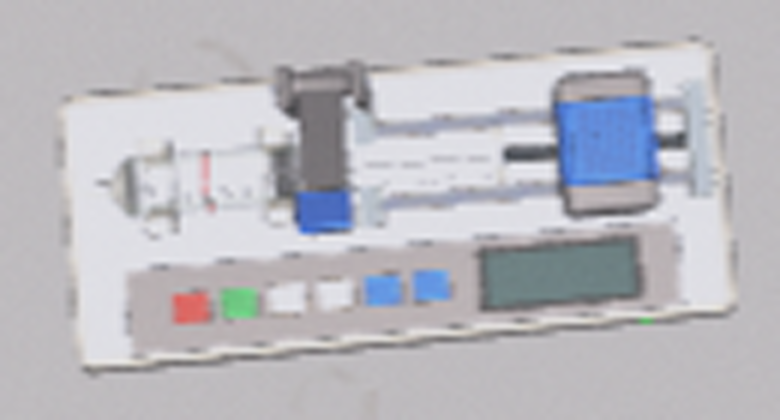

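Call:
{"method": "jog_arm", "body": {
  "motion": [
    {"dx": 40, "dy": 40},
    {"dx": 80, "dy": 85},
    {"dx": 120, "dy": 130, "wz": -0.05},
    {"dx": 160, "dy": 175, "wz": -0.1},
    {"dx": 200, "dy": 220, "wz": -0.155},
    {"dx": 235, "dy": 270, "wz": -0.155},
    {"dx": 265, "dy": 320, "wz": -0.155},
    {"dx": 290, "dy": 370, "wz": -0.155}
  ],
  "jaw": 255,
  "newtons": 60
}}

```text
validation failed for argument at $.mo...
```

Call:
{"method": "jog_arm", "body": {
  "motion": [
    {"dx": 40, "dy": 40, "dz": 0, "wx": 0, "wy": 0, "wz": 0},
    {"dx": 80, "dy": 85, "dz": 0, "wx": 0, "wy": 0, "wz": 0},
    {"dx": 120, "dy": 130, "dz": 0, "wx": 0, "wy": 0, "wz": -0.05},
    {"dx": 160, "dy": 175, "dz": 0, "wx": 0, "wy": 0, "wz": -0.1},
    {"dx": 200, "dy": 220, "dz": 0, "wx": 0, "wy": 0, "wz": -0.155},
    {"dx": 235, "dy": 270, "dz": 0, "wx": 0, "wy": 0, "wz": -0.155},
    {"dx": 265, "dy": 320, "dz": 0, "wx": 0, "wy": 0, "wz": -0.155},
    {"dx": 290, "dy": 370, "dz": 0, "wx": 0, "wy": 0, "wz": -0.155}
  ],
  "jaw": 255,
  "newtons": 60
}}

```text
t: 1.1
tcp_pos: [0.4801, -0.328, 0.4044]
ee_rot: [-3.137, -0.172, 0.0]
ft_force: [1.6, -0.4, 0.5]
opening: 0.005
grasp_force: 0.0
```

Call:
{"method": "jog_arm", "body": {
  "motion": [
    {"dx": 8, "dy": 50, "dz": 0, "wx": 0, "wy": 0, "wz": 0},
    {"dx": 12, "dy": 105, "dz": 0, "wx": 0, "wy": 0, "wz": 0},
    {"dx": 14, "dy": 160, "dz": 0, "wx": 0, "wy": 0, "wz": 0},
    {"dx": 16, "dy": 215, "dz": 0, "wx": 0, "wy": 0, "wz": 0},
    {"dx": 18, "dy": 270, "dz": 0, "wx": 0, "wy": 0, "wz": 0},
    {"dx": 18, "dy": 325, "dz": 0, "wx": 0, "wy": 0, "wz": 0},
    {"dx": 18, "dy": 365, "dz": 0, "wx": 0, "wy": 0, "wz": 0},
    {"dx": 18, "dy": 365, "dz": 0, "wx": 0, "wy": 0, "wz": 0}
  ]
}}

```text
t: 2.1
tcp_pos: [0.4969, 0.0383, 0.4045]
ee_rot: [-3.135, -0.18, 0.0]
ft_force: [-0.1, -1.0, 0.2]
opening: 0.003
grasp_force: 0.0
```

```bash
python3 - <<'E'
from h import *
save('scene','s1',(170,150,340,290),4.5)
print(ctrl.read_state()['tcp_pos'],ctrl.read_state()['ee_rot'])
E
```

```text
[0.49690163 0.03631516 0.40448616] [-3.13660474e+00 -1.75701204e-01  7.81615139e-04]
```

View pics/s1.png

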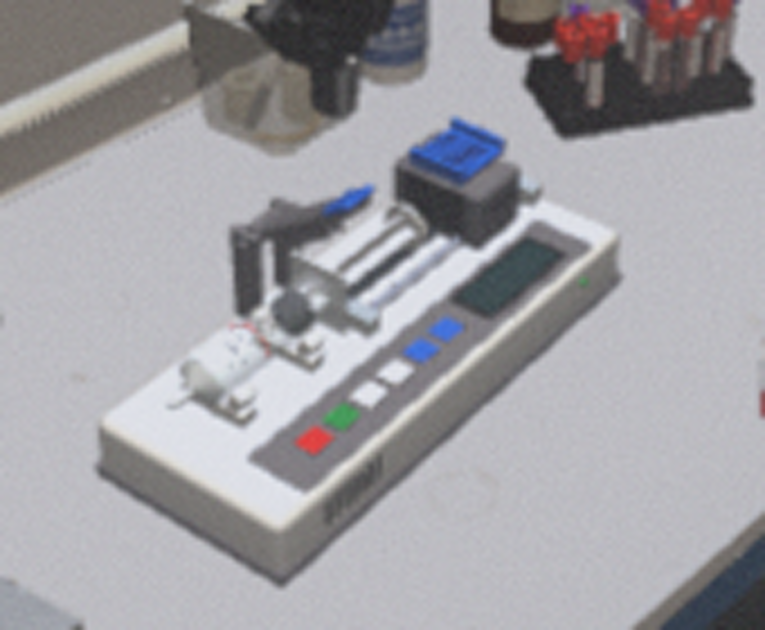

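The scene crop shows the raised clamp with its tab at about (350,198), under the gripper tips at (340,100). The stopper is at (293,312), the red line at (245,335) and the pad at (458,150). Next I press the clamp down.

Call:
{"method": "jog_arm", "body": {
  "motion": [
    {"dx": 0, "dy": -1, "dz": -20, "wx": 0, "wy": 0, "wz": 0},
    {"dx": 0, "dy": -1, "dz": -35, "wx": 0, "wy": 0, "wz": 0},
    {"dx": 0, "dy": -1, "dz": -45, "wx": 0, "wy": 0, "wz": 0},
    {"dx": 0, "dy": -1, "dz": -55, "wx": 0, "wy": 0, "wz": 0},
    {"dx": 0, "dy": -1, "dz": -65, "wx": 0, "wy": 0, "wz": 0},
    {"dx": 0, "dy": -1, "dz": -75, "wx": 0, "wy": 0, "wz": 0},
    {"dx": 0, "dy": -1, "dz": -83, "wx": 0, "wy": 0, "wz": 0},
    {"dx": 0, "dy": -1, "dz": -90, "wx": 0, "wy": 0, "wz": 0}
  ]
}}

```text
t: 3.15
tcp_pos: [0.497, 0.0341, 0.3142]
ee_rot: [3.137, 0.171, -0.0]
ft_force: [-0.3, 0.4, 1.6]
opening: 0.0
grasp_force: 0.5
```

Call:
{"method": "jog_arm", "body": {
  "motion": [
    {"dx": 0, "dy": 0, "dz": -4, "wx": 0, "wy": 0, "wz": 0},
    {"dx": 0, "dy": 0, "dz": -8, "wx": 0, "wy": 0, "wz": 0},
    {"dx": 0, "dy": 0, "dz": -12, "wx": 0, "wy": 0, "wz": 0},
    {"dx": 0, "dy": 0, "dz": -14, "wx": 0, "wy": 0, "wz": 0},
    {"dx": 0, "dy": 0, "dz": -15, "wx": 0, "wy": 0, "wz": 0},
    {"dx": 0, "dy": 0, "dz": -15, "wx": 0, "wy": 0, "wz": 0}
  ]
}}

```text
t: 3.9
tcp_pos: [0.4971, 0.0341, 0.2997]
ee_rot: [-3.137, -0.171, -0.0]
ft_force: [0.0, -0.1, 0.2]
opening: -0.001
grasp_force: 0.0
```

Call:
{"method": "jog_arm", "body": {
  "motion": [
    {"dx": 0, "dy": 0, "dz": -1, "wx": 0, "wy": 0, "wz": 0},
    {"dx": 0, "dy": 0, "dz": -2, "wx": 0, "wy": 0, "wz": 0},
    {"dx": 0, "dy": 0, "dz": -3, "wx": 0, "wy": 0, "wz": 0},
    {"dx": 0, "dy": 0, "dz": -3, "wx": 0, "wy": 0, "wz": 0}
  ]
}}

```text
t: 4.4
tcp_pos: [0.497, 0.0341, 0.2966]
ee_rot: [3.137, 0.171, -0.0]
ft_force: [0.2, 1.0, -0.1]
opening: -0.002
grasp_force: 0.0
```

Call:
{"method": "jog_arm", "body": {
  "motion": [
    {"dx": 0, "dy": 0, "dz": -0.5, "wx": 0, "wy": 0, "wz": 0},
    {"dx": 0, "dy": 0, "dz": -1, "wx": 0, "wy": 0, "wz": 0},
    {"dx": 0, "dy": 0, "dz": -1, "wx": 0, "wy": 0, "wz": 0}
  ]
}}

```text
t: 4.78
tcp_pos: [0.4971, 0.0341, 0.2959]
ee_rot: [-3.137, -0.171, -0.0]
ft_force: [-0.3, -0.4, 4.8]
opening: 0.001
grasp_force: 2.5
```

```bash
python3 - <<'E'
from h import *
save('scene','s2',(170,150,340,290),4.5)
s=ctrl.read_state();print(s['tcp_pos'],s['ft_force'])
E
```

```text
[0.4970617  0.03404914 0.29587708] [-1.88811974 -0.43336492  5.53526883]
```

View pics/s2.png

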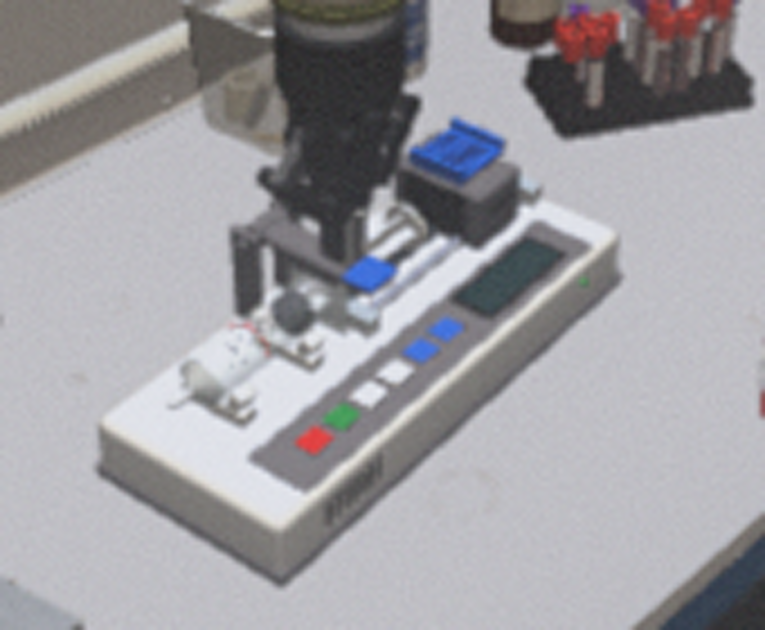

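The clamp is level: its tab is at (370,272) and the tip contact height of 122.5 mm matches. I'll lift and go to the pad.

Call:
{"method": "jog_arm", "body": {
  "motion": [
    {"dx": 0, "dy": 0, "dz": 20, "wx": 0, "wy": 0, "wz": 0},
    {"dx": 0, "dy": 0, "dz": 35, "wx": 0, "wy": 0, "wz": 0},
    {"dx": 12, "dy": -45, "dz": 35, "wx": 0, "wy": 0, "wz": 0},
    {"dx": 25, "dy": -90, "dz": 30, "wx": 0, "wy": 0, "wz": 0},
    {"dx": 37, "dy": -130, "dz": 24, "wx": 0, "wy": 0, "wz": 0},
    {"dx": 37, "dy": -139, "dz": 18, "wx": 0, "wy": 0, "wz": 0},
    {"dx": 37, "dy": -139, "dz": 10, "wx": 0, "wy": 0, "wz": 0},
    {"dx": 37, "dy": -139, "dz": 5, "wx": 0, "wy": 0, "wz": 0}
  ]
}}

```text
t: 5.82
tcp_pos: [0.5338, -0.1035, 0.3002]
ee_rot: [-3.136, -0.174, 0.001]
ft_force: [-0.8, 0.8, 1.0]
opening: -0.001
grasp_force: 0.0
```

```bash
python3 - <<'E'
from h import *
im=save('scene','s3',(240,150,310,210),10)
t=save('top','t3')
s=ctrl.read_state();print(s['tcp_pos'],s['ft_force'])
E
```

```text
[ 0.53384098 -0.10349697  0.3001181 ] [-0.4572877  0.1324979 -0.380779 ]
```

View pics/s3.png

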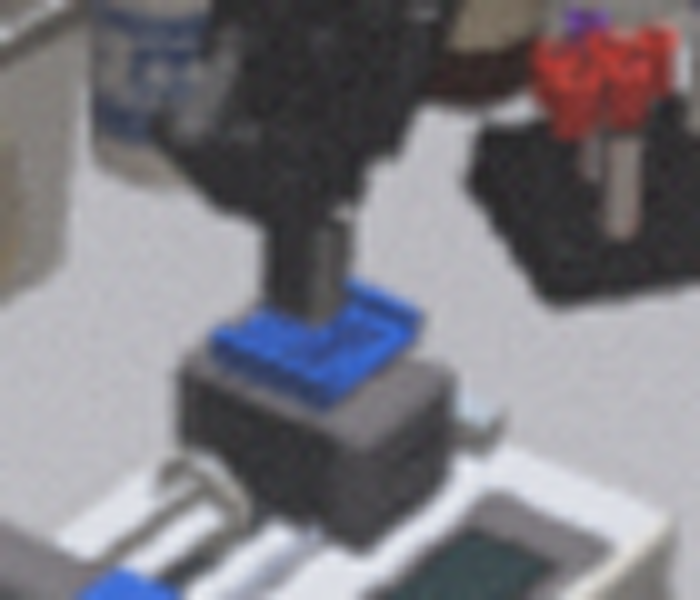

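The crop shows the closed fingertips over the blue pad (about (310,320)) and clear of both lips. Pressing down.

Call:
{"method": "jog_arm", "body": {
  "motion": [
    {"dx": 0, "dy": 0, "dz": -5, "wx": 0, "wy": 0, "wz": 0},
    {"dx": 0, "dy": 0, "dz": -9, "wx": 0, "wy": 0, "wz": 0},
    {"dx": 0, "dy": 0, "dz": -11, "wx": 0, "wy": 0, "wz": 0},
    {"dx": 0, "dy": 0, "dz": -12, "wx": 0, "wy": 0, "wz": 0},
    {"dx": 0, "dy": 0, "dz": -12, "wx": 0, "wy": 0, "wz": 0}
  ]
}}

```text
t: 6.55
tcp_pos: [0.534, -0.1049, 0.2887]
ee_rot: [-3.137, -0.171, 0.0]
ft_force: [0.1, 0.4, -0.3]
opening: -0.001
grasp_force: 0.0
```

Call:
{"method": "jog_arm", "body": {
  "motion": [
    {"dx": 0, "dy": 0, "dz": -0.5, "wx": 0, "wy": 0, "wz": 0},
    {"dx": 0, "dy": 0, "dz": -1, "wx": 0, "wy": 0, "wz": 0},
    {"dx": 0, "dy": 0, "dz": -1, "wx": 0, "wy": 0, "wz": 0}
  ]
}}

```text
t: 6.92
tcp_pos: [0.5341, -0.105, 0.2882]
ee_rot: [3.137, 0.171, 0.001]
ft_force: [-1.3, 1.1, 7.3]
opening: 0.002
grasp_force: 3.6
```

Call:
{"method": "jog_arm", "body": {
  "motion": [
    {"dx": 0, "dy": 0, "dz": -1, "wx": 0, "wy": 0, "wz": 0},
    {"dx": 0, "dy": 0, "dz": -2, "wx": 0, "wy": 0, "wz": 0},
    {"dx": 0, "dy": 0, "dz": -2.5, "wx": 0, "wy": 0, "wz": 0},
    {"dx": 0, "dy": 0, "dz": -2.5, "wx": 0, "wy": 0, "wz": 0}
  ]
}}

```text
t: 7.42
tcp_pos: [0.534, -0.105, 0.286]
ee_rot: [3.137, 0.171, 0.001]
ft_force: [-1.2, 0.4, 10.1]
opening: -0.003
grasp_force: 4.9
```

Call:
{"method": "jog_arm", "body": {
  "motion": [
    {"dx": 0, "dy": 0, "dz": -0.3, "wx": 0, "wy": 0, "wz": 0},
    {"dx": -0.3, "dy": 3, "dz": -0.3, "wx": 0, "wy": 0, "wz": 0},
    {"dx": -0.6, "dy": 6, "dz": -0.3, "wx": 0, "wy": 0, "wz": 0},
    {"dx": -1, "dy": 9, "dz": -0.3, "wx": 0, "wy": 0, "wz": 0},
    {"dx": -1.3, "dy": 12, "dz": -0.3, "wx": 0, "wy": 0, "wz": 0},
    {"dx": -1.6, "dy": 15, "dz": -0.3, "wx": 0, "wy": 0, "wz": 0},
    {"dx": -2, "dy": 18, "dz": -0.3, "wx": 0, "wy": 0, "wz": 0},
    {"dx": -2.2, "dy": 20, "dz": -0.3, "wx": 0, "wy": 0, "wz": 0}
  ]
}}

```text
t: 8.43
tcp_pos: [0.5319, -0.0853, 0.2859]
ee_rot: [3.136, 0.17, 0.002]
ft_force: [-2.6, -1.1, 13.6]
opening: -0.001
grasp_force: 6.4
```

Call:
{"method": "jog_arm", "body": {
  "motion": [
    {"dx": -0.3, "dy": 3, "dz": 0, "wx": 0, "wy": 0, "wz": 0},
    {"dx": -0.6, "dy": 6, "dz": 0, "wx": 0, "wy": 0, "wz": 0},
    {"dx": -1, "dy": 9, "dz": 0, "wx": 0, "wy": 0, "wz": 0},
    {"dx": -1.3, "dy": 12, "dz": 0, "wx": 0, "wy": 0, "wz": 0},
    {"dx": -1.6, "dy": 15, "dz": 0, "wx": 0, "wy": 0, "wz": 0},
    {"dx": -2, "dy": 18, "dz": 0, "wx": 0, "wy": 0, "wz": 0},
    {"dx": -2.2, "dy": 20, "dz": 0, "wx": 0, "wy": 0, "wz": 0},
    {"dx": -2.2, "dy": 20, "dz": 0, "wx": 0, "wy": 0, "wz": 0}
  ]
}}

```text
t: 9.43
tcp_pos: [0.5297, -0.0658, 0.2859]
ee_rot: [3.136, 0.169, 0.002]
ft_force: [-2.9, -3.1, 12.2]
opening: 0.001
grasp_force: 6.3
```

```bash
python3 - <<'E'
from h import *
t=save('top','t4'); s=save('scene','s4')
a=cv2.resize(t[165:235,170:300],None,fx=5,fy=5,interpolation=cv2.INTER_CUBIC)
b=cv2.resize(s[190:250,200:290],None,fx=7,fy=4 and 7,interpolation=cv2.INTER_CUBIC)[:240]
b=cv2.resize(s[200:250,205:305],(650,325),interpolation=cv2.INTER_CUBIC)[:245]
a=a[:350]; o=np.vstack([a,b]); cv2.imwrite('pics/m4.png',o[...,::-1]); print(o.shape)
print(ctrl.read_state()['tcp_pos'])
E
```

```text
(595, 650, 3)
[ 0.52972352 -0.06579569  0.28590997]
```

View pics/m4.png

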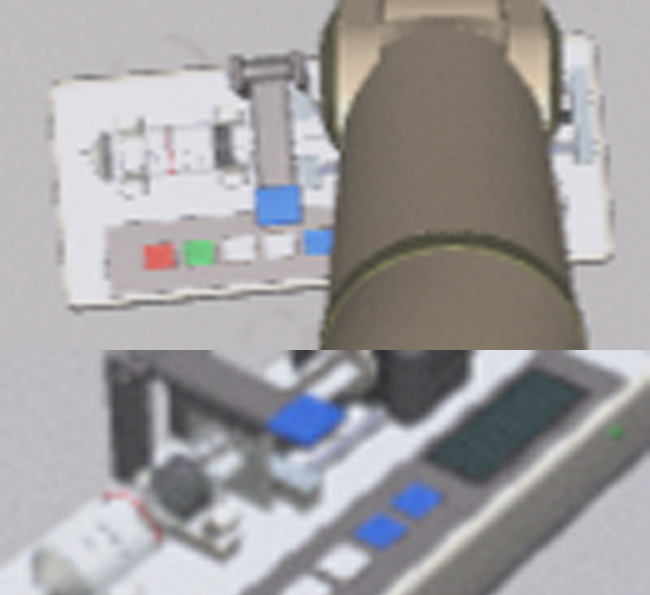

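Top view (5x): red line at x≈170, stopper x≈213–236 and already moving. Measuring both with profiles along the syringe axis.

```bash
cat > meas.py <<'E'
from h import *
a=np.radians(6.24); C=np.array([.5023,.0039])
def W(x,y,z): return [C[0]+x*np.cos(a)-y*np.sin(a),C[1]+x*np.sin(a)+y*np.cos(a),z]
def prof(im,n,z,ys,xs):
    uv=np.array([[proj(n,W(x,y,z)) for y in ys] for x in xs],np.float32)
    return cv2.remap(im.astype(np.float32),uv[...,0],uv[...,1],cv2.INTER_LINEAR).mean(0)
ys=np.arange(.03,.125,.0005)
def measure(im,n,xs,v=False):
    p=prof(im,n,.1005,ys,xs); r=p[:,0]-p[:,1:].mean(1); r=np.clip(r-np.median(r)-8,0,None); k=(ys>.08)&(ys<.115)
    line=(r*ys)[k].sum()/r[k].sum()
    g=prof(im,n,.0985,ys,xs)[:,1]  # green
    if v: print(g[::4].round(0).tolist()); print(r[::4].round(0).tolist())
    # front edge: half level crossing between darkest and clear barrel ahead of it
    return line,g
def edges(g):
    k=ys>.050; yy=ys[k]; gg=g[k]; i=gg[yy<.1].argmin(); 
    h=(gg[i]+np.median(gg[-60:]))/2
    f=i+np.argmax(gg[i:]>h); b=i-np.argmax(gg[:i+1][::-1]>h)
    return yy[b],yy[i],yy[f],gg[i],h
E
python3 - <<'E'
from meas import *
xs=np.arange(.014,.0265,.002)
for f in('t0','t3','t4'):
    l,g=measure(np.load(f'pics/{f}.npy'),'top',xs,f=='t4'); print(f,l,edges(g))
E
```

```text
t0 0.09664579618493227 (np.float64(0.05500000000000002), np.float64(0.05500000000000002), np.float64(0.06150000000000003), np.float32(112.84403), np.float32(164.36456))Traceback (most recent call last):
  File "<stdin>", line 4, in <module>
  File "meas.py", line 9, in measure
    p=prof(im,n,.1005,ys,xs); r=p[:,0]-p[:,1:].mean(1); r=np.clip(r-np.median(r)-8,0,None); k=(ys>.08)&(ys<.115)
  File "meas.py", line 5, in prof
    uv=np.array([[proj(n,W(x,y,z)) for y in ys] for x in xs],np.float32)
                  ~~~~^^^^^^^^^^^^
  File "h.py", line 11, in proj
    K,R,t=cam(n); p=K@(R@np.array(P,float)+t); return p[:2]/p[2]
          ~~~^^^
  File "h.py", line 4, in cam
    m=ctrl.camera_model(n); K=np.array(m['mtx'],float);R=cv2.Rodrigues(np.array(m['rvec'],float))[0];t=np.array(m['tvec'],float).ravel()
ValueError: time passes only in moves, steps and waits
```

```bash
sed -i 's/^def cam/import functools\n@functools.lru_cache(None)\ndef cam/' h.py
python3 - <<'E'
from meas import *
xs=np.arange(.014,.0265,.002)
for f in('t0','t3','t4'):
    l,g=measure(np.load(f'pics/{f}.npy'),'top',xs,f=='t4'); print(f,round(l,4),np.round(edges(g),4))
E
```

```text
t0 0.0966 [5.500000e-02 5.500000e-02 6.150000e-02 1.128440e+02 1.643646e+02]
t3 0.0966 [5.500000e-02 5.500000e-02 6.150000e-02 1.122621e+02 1.649162e+02]
[173.0, 172.0, 172.0, 171.0, 172.0, 165.0, 150.0, 168.0, 191.0, 212.0, 219.0, 220.0, 219.0, 202.0, 170.0, 138.0, 116.0, 114.0, 114.0, 119.0, 161.0, 195.0, 218.0, 221.0, 221.0, 221.0, 222.0, 223.0, 219.0, 218.0, 220.0, 222.0, 211.0, 187.0, 184.0, 194.0, 213.0, 218.0, 215.0, 213.0, 207.0, 198.0, 206.0, 215.0, 222.0, 223.0, 223.0, 223.0]
[1.0, 1.0, 2.0, 1.0, 1.0, 1.0, 0.0, 0.0, 0.0, 0.0, 0.0, 0.0, 0.0, 0.0, 0.0, 0.0, 0.0, 0.0, 0.0, 0.0, 0.0, 0.0, 0.0, 0.0, 0.0, 0.0, 0.0, 0.0, 0.0, 0.0, 0.0, 0.0, 0.0, 11.0, 11.0, 4.0, 0.0, 0.0, 0.0, 0.0, 0.0, 0.0, 0.0, 0.0, 0.0, 0.0, 0.0, 0.0]
t4 0.0974 [5.800000e-02 6.700000e-02 7.050000e-02 1.130788e+02 1.631816e+02]
```

Stopper front ≈0.0703 and line ≈0.0974, so 27 mm remain. I'll advance 20 mm and measure again.

Call:
{"method": "jog_arm", "body": {
  "motion": [
    {"dx": -0.3, "dy": 3, "dz": 0, "wx": 0, "wy": 0, "wz": 0},
    {"dx": -0.6, "dy": 6, "dz": 0, "wx": 0, "wy": 0, "wz": 0},
    {"dx": -1, "dy": 9, "dz": 0, "wx": 0, "wy": 0, "wz": 0},
    {"dx": -1.3, "dy": 12, "dz": 0, "wx": 0, "wy": 0, "wz": 0},
    {"dx": -1.6, "dy": 15, "dz": 0, "wx": 0, "wy": 0, "wz": 0},
    {"dx": -2, "dy": 18, "dz": 0, "wx": 0, "wy": 0, "wz": 0},
    {"dx": -2.2, "dy": 20, "dz": 0, "wx": 0, "wy": 0, "wz": 0},
    {"dx": -2.2, "dy": 20, "dz": 0, "wx": 0, "wy": 0, "wz": 0}
  ]
}}

```text
t: 10.52
tcp_pos: [0.5276, -0.0458, 0.2859]
ee_rot: [3.136, 0.169, 0.002]
ft_force: [-1.4, -3.9, 13.1]
opening: 0.003
grasp_force: 6.4
```

```bash
python3 - <<'E'
from meas import *
xs=np.arange(.014,.0265,.002)
im=np.mean([save('top',f't5{i}') for i in range(4)],0)
l,g=measure(im,'top',xs,True); print(round(l,4),np.round(edges(g),4)); print(ctrl.read_state()['ft_force'])
E
```

```text
[169.0, 171.0, 171.0, 171.0, 172.0, 165.0, 149.0, 168.0, 191.0, 212.0, 220.0, 221.0, 219.0, 216.0, 211.0, 212.0, 215.0, 220.0, 220.0, 215.0, 216.0, 217.0, 217.0, 198.0, 171.0, 137.0, 122.0, 114.0, 113.0, 125.0, 149.0, 188.0, 200.0, 187.0, 184.0, 194.0, 213.0, 217.0, 214.0, 213.0, 207.0, 198.0, 206.0, 215.0, 222.0, 223.0, 223.0, 223.0]
[2.0, 2.0, 2.0, 2.0, 2.0, 1.0, 0.0, 0.0, 0.0, 0.0, 0.0, 0.0, 0.0, 0.0, 0.0, 0.0, 0.0, 0.0, 0.0, 0.0, 0.0, 0.0, 0.0, 0.0, 0.0, 0.0, 0.0, 0.0, 0.0, 0.0, 0.0, 0.0, 0.0, 11.0, 11.0, 4.0, 0.0, 0.0, 0.0, 0.0, 0.0, 0.0, 0.0, 0.0, 0.0, 0.0, 0.0, 0.0]
0.0975 [7.800000e-02 8.650000e-02 9.100000e-02 1.126929e+02 1.629122e+02]
[-2.29478824 -2.98658248 13.21516638]
```

Call:
{"method": "jog_arm", "body": {
  "motion": [
    {"dx": -0.2, "dy": 2, "dz": 0, "wx": 0, "wy": 0, "wz": 0},
    {"dx": -0.4, "dy": 4, "dz": 0, "wx": 0, "wy": 0, "wz": 0},
    {"dx": -0.6, "dy": 5.5, "dz": 0, "wx": 0, "wy": 0, "wz": 0},
    {"dx": -0.7, "dy": 6.6, "dz": 0, "wx": 0, "wy": 0, "wz": 0},
    {"dx": -0.7, "dy": 6.6, "dz": 0, "wx": 0, "wy": 0, "wz": 0}
  ]
}}

```text
t: 11.35
tcp_pos: [0.5269, -0.0393, 0.2859]
ee_rot: [3.136, 0.169, 0.002]
ft_force: [-2.8, -4.5, 12.4]
opening: 0.002
grasp_force: 6.4
```

```bash
python3 - <<'E'
from meas import *
xs=np.arange(.014,.0265,.002)
im=np.mean([save('top',f't6{i}') for i in range(4)],0)
s=np.mean([save('scene',f's6{i}') for i in range(2)],0)
l,g=measure(im,'top',xs); print(round(l,4),np.round(edges(g),4)); print(ctrl.read_state()['ft_force'])
m=ys>.07
print(g[m][::2].round(0).tolist())
a=cv2.resize(im[180:206,190:230].astype(np.uint8),None,fx=14,fy=11,interpolation=cv2.INTER_CUBIC)
b=cv2.resize(s[215:245,212:252].astype(np.uint8),(560,310),interpolation=cv2.INTER_CUBIC)
cv2.imwrite('pics/m6.png',np.vstack([a,b])[...,::-1])
E
```

```text
0.0969 [8.500000e-02 9.550000e-02 9.900000e-02 1.033095e+02 1.580718e+02]
[-1.90669726 -3.87671289 12.41988492]
[216.0, 216.0, 217.0, 218.0, 219.0, 219.0, 218.0, 217.0, 216.0, 217.0, 217.0, 211.0, 202.0, 193.0, 179.0, 162.0, 144.0, 131.0, 124.0, 117.0, 112.0, 112.0, 113.0, 112.0, 109.0, 105.0, 103.0, 119.0, 141.0, 164.0, 183.0, 197.0, 211.0, 218.0, 217.0, 217.0, 214.0, 214.0, 213.0, 211.0, 207.0, 202.0, 198.0, 201.0, 206.0, 211.0, 214.0, 218.0, 222.0, 223.0, 223.0, 223.0, 223.0, 223.0, 223.0]
```

View pics/m6.png

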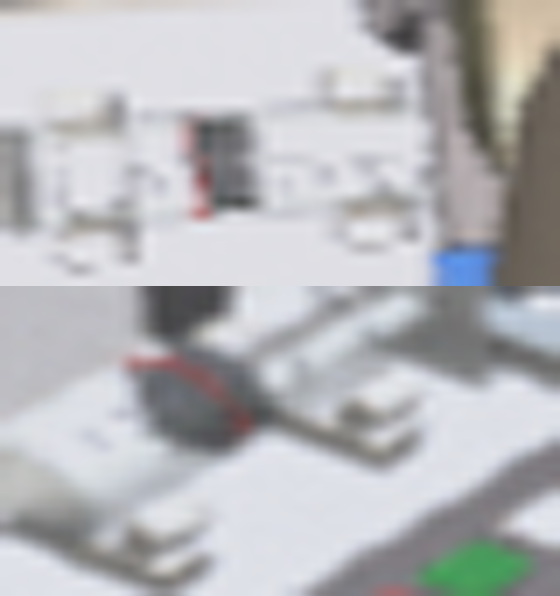

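The line lies on the stopper's front edge: in the upper view the red is at x≈195 and the dark stopper spans 195–255. The back edge at 0.0850 plus 12 mm agrees with the line at 0.0975. Releasing the pad gently.

Call:
{"method": "jog_arm", "body": {
  "motion": [
    {"dx": 0, "dy": -0.2, "dz": 1, "wx": 0, "wy": 0, "wz": 0},
    {"dx": 0, "dy": -0.3, "dz": 2, "wx": 0, "wy": 0, "wz": 0},
    {"dx": 0, "dy": -0.3, "dz": 3, "wx": 0, "wy": 0, "wz": 0},
    {"dx": 0, "dy": -0.5, "dz": 5, "wx": 0, "wy": 0, "wz": 0},
    {"dx": 0, "dy": -1, "dz": 9, "wx": 0, "wy": 0, "wz": 0},
    {"dx": 0, "dy": -1, "dz": 25, "wx": 0, "wy": 0, "wz": 0},
    {"dx": 0, "dy": -1, "dz": 60, "wx": 0, "wy": 0, "wz": 0},
    {"dx": 0, "dy": -1, "dz": 100, "wx": 0, "wy": 0, "wz": 0}
  ]
}}

```text
t: 12.65
tcp_pos: [0.5265, -0.0392, 0.3864]
ee_rot: [-3.137, -0.171, 0.001]
ft_force: [0.1, -0.0, 0.2]
opening: -0.003
grasp_force: 0.0
```

Call:
{"method": "jog_arm", "body": {
  "motion": [
    {"dx": 0, "dy": -50, "dz": 10, "wx": 0, "wy": 0, "wz": 0},
    {"dx": 0, "dy": -110, "dz": 10, "wx": 0, "wy": 0, "wz": 0},
    {"dx": 0, "dy": -170, "dz": 10, "wx": 0, "wy": 0, "wz": 0},
    {"dx": 0, "dy": -220, "dz": 10, "wx": 0, "wy": 0, "wz": 0},
    {"dx": 0, "dy": -220, "dz": 10, "wx": 0, "wy": 0, "wz": 0}
  ]
}}

```text
t: 13.28
tcp_pos: [0.5257, -0.2637, 0.3958]
ee_rot: [3.135, 0.16, 0.001]
ft_force: [0.4, 0.9, -0.5]
opening: 0.001
grasp_force: 0.0
```

```bash
python3 - <<'E'
from meas import *
xs=np.arange(.014,.0265,.002)
im=np.mean([save('top',f't7{i}') for i in range(4)],0); s=save('scene','s7')
l,g=measure(im,'top',xs); print(round(l,4),np.round(edges(g),4)); print(ctrl.read_state()['t'])
h=cv2.cvtColor(im.astype(np.uint8),cv2.COLOR_RGB2HSV)
b=((h[...,0]>100)&(h[...,0]<130)&(h[...,1]>120)).astype(np.uint8)
n,L,st,ce=cv2.connectedComponentsWithStats(b)
for i in range(1,n):
    if st[i,4]>40 and 170<ce[i,0]<300:
        d=onz('top',*ce[i],.115)[:2]-C; print('blue',st[i,4],[d@[np.cos(a),np.sin(a)],d@[-np.sin(a),np.cos(a)]])
A=cv2.resize(im[165:235,170:300].astype(np.uint8),(650,300),interpolation=cv2.INTER_CUBIC)
B=cv2.resize(s[180:250,205:335],(650,300),interpolation=cv2.INTER_CUBIC)
cv2.imwrite('pics/m7.png',np.vstack([A,B])[...,::-1])
E
```

```text
0.0969 [8.500000e-02 9.600000e-02 9.900000e-02 1.048295e+02 1.600427e+02]
13.525
blue 212 [np.float64(0.020077734779892362), np.float64(-0.04921051850407056)]
blue 54 [np.float64(-0.022246792808488614), np.float64(0.031555411453119554)]
```

View pics/m7.png

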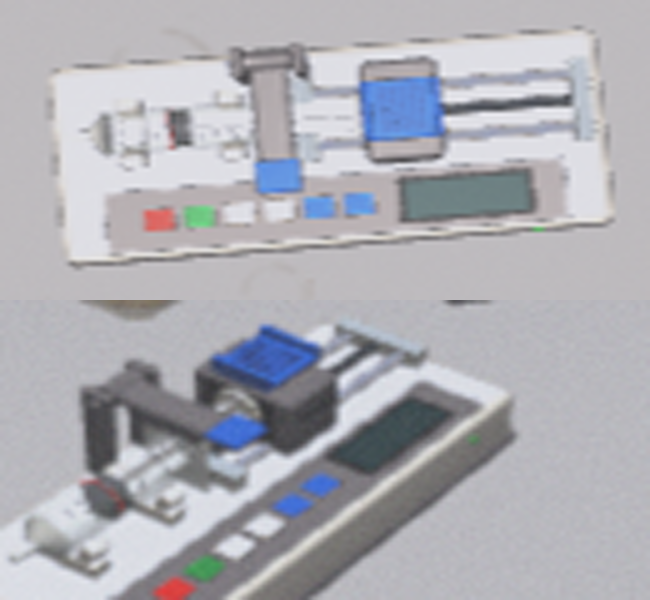

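The final view shows the clamp level (tab at (278,177)), the pusher against the thumb disc, and the stopper's front on the red line (x≈172). The pad at y = -49.2 mm puts the stopper at 97.8 mm, against the line at about 97.5 mm. Handing in.

```bash
python3 -c "
from cell import ctrl
print(ctrl.close_job())"
```

```text
the job is handed in; nothing more can be done
None
```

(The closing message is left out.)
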